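# Rake the stirring rods into rows

### The arm

A 6-joint arm with a two-finger parallel gripper is mounted at the origin on the work surface. World frame = base frame: x ahead of the robot, y to its left, z up, the work surface at z = 0. Lengths are in m, angles in rad, forces in N, time in s.
With the tool pointing down it reaches from about 0.275 to 0.875 m from the base axis. Payload 12.5 kg.
Tool frame: the origin (TCP) lies midway between the tips of the shut fingers; the grasp point (between the pads) lies manip.hold_point_z behind it (manip.hold_point_z is the distance from the TCP to the grasp point, in m); z points along the fingers, y is the line along which they close (so a half turn about z gives the same grasp; the last joint's range is limited). The gripper opens to 85 mm and grips with 20 to 120 N. Pads are 22 mm wide; open, the fingers measure 114 mm over their backs; the gripper's body (76 mm by 85 mm) begins 54 mm behind the grasp point. The pads swing forward as they close: fully open they stand 13 mm farther back than shut.
Start: joints at [1.256, 0.351, 1.652, -0, 1.139, -0.085], TCP at [0.125, 0.536, 0.231] pointing down, gripper open.
Joint ranges: [-2.75, 2.75], [-0.79, 2.1], [0.01, 2.65], [-1.57, 4.71], [0.07, 3.14], [-2.87, 2.87]. Speed limits (rad/s): [2.22, 2.22, 2.79, 3.14, 3.14, 3.14].

### API

Orientations are given as [roll, pitch, yaw] about the fixed x, y, z axes, in that order (R = Rz(yaw) Ry(pitch) Rx(roll)).
In Python, from workcell import manip, vision gives the robot as it stands.
- The arm moves only by the tool drive_tool, never from a script. Its argument "steps" is a list of rows, each an object of numbers: "hand": the closure, from 0 (fully open) to 1 (shut); "dx", "dy", "dz": the shift along the tool's x, y, z in m; "wx", "wy", "wz": the turn, a rotation vector about the tool's x, y, z in degrees. A call has 1 to 8 rows; each row shifts and turns the commanded pose from where the row before left it, along the tool's axes as they then stand; what a row does not reach is not made up. A row lasts 1/10 s, in which the tool goes at most 50 mm and 8.59 degrees, less where a joint would pass 70% of its speed; a pose out of reach is approached as far as the arm can. A call with a gripper value outside its range is refused whole. The fingers move at their own pace and stop on an object; "grip_force" is the grip in N (left out, the last holds). Time passes only in rows, so rows that do not move let the fingers close. It gives the time, the measured TCP pose, the force, the opening and the grip force at its end, in the units of the state.
- manip.get_state(): the state, without advancing time (a new reading comes with each control period).
- vision.grab_frame(name): name is "scene" or "top" or "wrist"; returns a dict with "color" (420x560x3 uint8, blue, green, red), "z_map" (420x560 float32, m along the optical axis (not along the pixel's ray), 0 where there is no reading), "mtx" (3x3 intrinsics, pixels), "cam_to_world" (4x4, takes a point from camera to world coordinates); the wrist camera has in their place "mount" (4x4, takes a point from camera to tool coordinates, whose origin is the TCP and whose axes are the flange's). Camera axes: x right, y down, z forward; pixel columns grow to the right and rows downward; lengths in m; the calibration is good to about 2 mm. A picture is of the moment at which its call begins: read the wrist's pose just before it.
- manip.finish_job(): hands the job in; it is judged then, once.
The state is a dict: "time_s": time; "qpos": joint angles; "qvel": joint speeds; "effort": joint torques, N m; "eef_pos": TCP position; "tool_rot": TCP orientation; "wrist_force": force on the tool from outside, world axes, zero at the start; "torque": the same for the moment, N m; "gripper_width": opening from 0.0 (shut) to 1.0 (fully open); "grasp_force": force on a finger pad.
Only numpy, scipy, OpenCV 4.12 (cv2) and the standard library are available. Lean on these libraries where they do the work, as an engineer would, in place of code of your own. Each camera call takes 0.05 s, during which the arm holds its last target. There are 200 camera calls.

### The job

Take the orange rake by its handle and comb the four scattered white stirring rods across the grey tray until they lie flat and side by side in rows, parallel to the tray's blue rim and packed close against it. Move the rods only with the rake, never with the gripper, then stand the rake on its tines on the bench outside the tray and let go. Leave the beaker, the bottle and the white collar where they are.

Things in the scene. Friction and masses are not known exactly. Their poses are not given: they have to be found in the camera images.
- tray: Grey plastic tray fixed to the bench, 276 (x) by 216 mm (y), floor 6 mm thick, rims 8 mm thick, tops 22 mm above the bench. Origin: centre of its underside. Inside: x -130 to +130 mm, y -100 to +100 mm. The rim at its -x end, towards the robot, is blue, its inner face at x = -130 mm. Turned up to 0.3 rad about the vertical.
- rod0: White stirring rod 1 of 4, square in section so it does not roll, 10 x 10 x 110 mm, 25 g, loose on the tray's floor. Origin: middle of its axis; y runs along the rod. At the start the rods lie askew, up to 0.75 rad off the tray's y, numbered from the blue rim outwards, not touching; none reaches past x = +93 mm of the tray.
- rod1: White stirring rod 2 of 4, square in section so it does not roll, 10 x 10 x 110 mm, 25 g, loose on the tray's floor. Origin: middle of its axis; y runs along the rod. At the start the rods lie askew, up to 0.75 rad off the tray's y, numbered from the blue rim outwards, not touching; none reaches past x = +93 mm of the tray.
- rod2: White stirring rod 3 of 4, square in section so it does not roll, 10 x 10 x 110 mm, 25 g, loose on the tray's floor. Origin: middle of its axis; y runs along the rod. At the start the rods lie askew, up to 0.75 rad off the tray's y, numbered from the blue rim outwards, not touching; none reaches past x = +93 mm of the tray.
- rod3: White stirring rod 4 of 4, square in section so it does not roll, 10 x 10 x 110 mm, 25 g, loose on the tray's floor. Origin: middle of its axis; y runs along the rod. At the start the rods lie askew, up to 0.75 rad off the tray's y, numbered from the blue rim outwards, not touching; none reaches past x = +93 mm of the tray.
- rake: Hand rake, 0.16 kg, standing on its tines on the bench at the tray's left or right, its y within 0.35 rad of world x. Origin: under its centre at the tine tips, z up. 8 orange tines (26 x, 8 y, 26 mm tall, 20 mm apart) under an orange bar 30 (x) by 150 mm (y), 26 to 40 mm above the tips; mid-bar an upright black handle 24 (x) by 44 mm (y), 38 to 102 mm above the tips. Front and back alike.
- beaker: Clear glass beaker, 68 mm across, 90 mm tall, standing on the bench on the other side of the tray from the rake; not to be moved. Origin: centre of its underside.
- acid_bottle: Amber glass bottle with black cap, 90 mm across, 190 mm tall, standing on the bench at the robot's far left; not to be moved. Origin: centre of its underside.
- collar: White plastic ring, 90 mm across, 30 mm tall, flat on the bench at the robot's far right; not to be moved. Origin: centre of its underside.
Mind the look-alikes: they are no part of the job. Leave any black or yellow look-alike of the rod1 alone.

How it is judged:
By the outcome, as a careful person would: the job done as asked, in the order asked, and still so for the second after the job is handed in, with the robot touching nothing.
It also fails if it takes over 58 s, if anything falls off the work surface, if the arm or the gripper's body presses on something with over 40 N, if the wrist force passes 120 N, or if a joint passes its speed limit or range.

## Working session

There is one attempt and no reset: what is moved stays moved. The work goes in short steps, Python scripts to look and compute and a tool call to move; the robot and the scene stay as the last step left them, time stands still between calls to the robot, and variables do not carry over. Pictures are saved under pics/ and viewed, at most 10 in all, crops included, and the job is handed in when it is done.

Besides the shell and the picture viewer there is one more tool, called after "Call:" by a JSON object that holds its "op" and its "data", one argument or row to a line. drive_tool: Moves the arm, as the interface text tells. Its arguments: {"type":"object","properties":{"steps":{"type":"array"},"grip_force":{"type":"number"}},"required":["steps"]}

```bash
mkdir -p pics; python3 - <<'E'
from workcell import manip, vision
import cv2,numpy as np
s=manip.get_state();print({k:np.round(v,3).tolist() for k,v in s.items()},manip.hold_point_z)
for n in("top","scene"):
    f=vision.grab_frame(n);cv2.imwrite(f"pics/{n}0.png",f["color"]);np.savez(f"{n}0.npz",**f)
    print(f["mtx"],f["cam_to_world"].round(3))
E
```

```text
{'time_s': 0.0, 'qpos': [1.256, 0.351, 1.652, -0.0, 1.139, -0.085], 'qvel': [-0.002, -0.0, -0.001, -0.001, -0.001, 0.0], 'effort': [0.001, -50.611, -29.14, -0.0, 0.005, 0.0], 'eef_pos': [0.125, 0.535, 0.231], 'tool_rot': [-3.14, -0.0, 2.912], 'wrist_force': [-0.81, 0.041, 0.299], 'torque': [-0.002, 0.013, 0.003], 'grasp_force': 0.0, 'gripper_width': 0.998} 0.0187
[[479.51803871   0.         286.86420974]
 [  0.         479.51803871 204.49313283]
 [  0.           0.           1.        ]] [[ 1.200e-02 -9.830e-01  1.820e-01  3.220e-01]
 [-1.000e+00 -1.100e-02  6.000e-03 -1.000e-03]
 [-4.000e-03 -1.820e-01 -9.830e-01  1.027e+00]
 [ 0.000e+00  0.000e+00  0.000e+00  1.000e+00]]
[[488.78583675   0.         278.26999741]
 [  0.         488.78583675 206.29382201]
 [  0.           0.           1.        ]] [[ 0.468  0.695 -0.546  1.166]
 [ 0.884 -0.365  0.294 -0.342]
 [ 0.005 -0.62  -0.785  0.953]
 [ 0.     0.     0.     1.   ]]
```

View pics/top0.png

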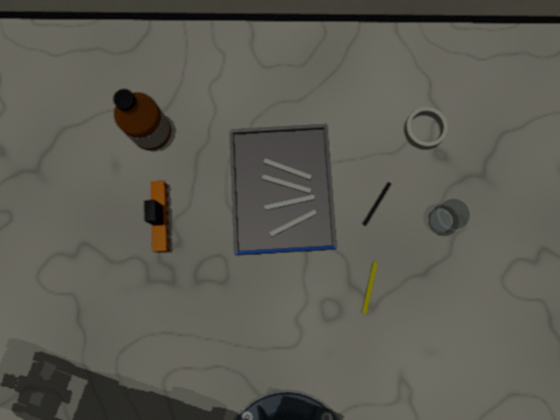

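View pics/scene0.png

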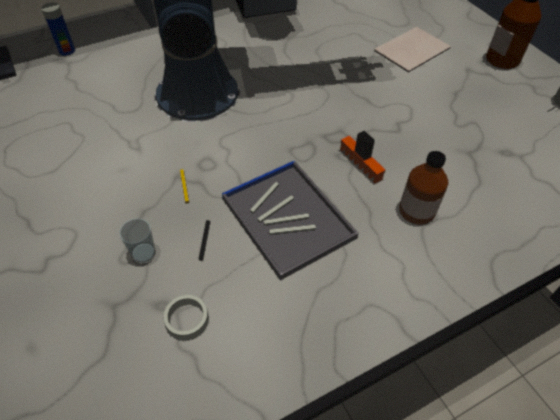

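The top view shows the tray with its blue rim at rows ~250 (cols 236–335), four rods inside, and the rake at cols 152–168, rows 181–251, on the robot's left. The beaker is at about (445,215), with the bottle and collar clear of the tray.

```bash
cat > h.py <<'E'
import cv2,numpy as np
from workcell import manip,vision
def cloud(f):
    z=f["z_map"];v,u=np.indices(z.shape);K=f["mtx"]
    p=np.stack([(u-K[0,2])/K[0,0]*z,(v-K[1,2])/K[1,1]*z,z,np.ones_like(z)],-1)
    return (p@f["cam_to_world"].T)[...,:3]
def cast(f,uv,h):
    uv=np.asarray(uv,float).reshape(-1,2);d=np.c_[uv,np.ones(len(uv))]@np.linalg.inv(f["mtx"]).T@f["cam_to_world"][:3,:3].T
    o=f["cam_to_world"][:3,3];return o+d*((h-o[2])/d[:,2])[:,None]
def hsv(f): return cv2.cvtColor(f["color"],cv2.COLOR_BGR2HSV).astype(int)
def rect(p):
    c,s,a=cv2.minAreaRect(np.float32(p[:,:2]));b=cv2.boxPoints((c,s,a))
    e=[b[1]-b[0],b[2]-b[1]];e=max(e,key=np.linalg.norm);an=np.arctan2(e[1],e[0])
    return np.round(c,4),np.round(sorted(s),4),round((an+np.pi/4)%np.pi-np.pi/4,4)
def pix(m): v,u=np.nonzero(m);return np.c_[u,v]
def rods(f,T):
    # T: (x,y,yaw) of tray ; white pixels inside tray
    c,sn=np.cos(T[2]),np.sin(T[2]);R=np.array([[c,-sn],[sn,c]])
    H=hsv(f);m=((H[...,2]>105)&(H[...,1]<50)).astype(np.uint8)
    P=cast(f,pix(np.ones_like(m)),.016)[:,:2];L=((P-T[:2])@R).reshape(*m.shape,2)
    m&=((abs(L[...,0])<.128)&(abs(L[...,1])<.098)).astype(np.uint8)
    for k in cv2.findContours(m,cv2.RETR_EXTERNAL,cv2.CHAIN_APPROX_NONE)[0]:
        if cv2.contourArea(k)<40: continue
        q=(cast(f,k,.016)[:,:2]-T[:2])@R
        print("rod(tray frame)",rect(q),"box",q.min(0).round(3),q.max(0).round(3))
    return m
E
python3 - <<'E'
from h import *
for n in("top","scene"):
    f=dict(np.load(n+"0.npz"));H=hsv(f);C=cloud(f)
    print(n,"z floor/bench",C[300,100],C[230,245])
    o=(H[...,0]<14)&(H[...,1]>180)&(H[...,2]>110)
    h=C[...,2]
    oo=o&(C[...,1]>.15)&(C[...,1]<.4)&(h<.06)
    print("orange",oo.sum(),np.percentile(h[oo],[5,50,95]).round(3),rect(C[oo&(h>.035)&(h<.046)]))
    c=np.array(C[oo].mean(0)); 
    bl=(H[...,2]<60)&(np.hypot(C[...,0]-c[0],C[...,1]-c[1])<.07)&(h>.094)&(h<.112)
    print("handle",bl.sum(),rect(C[bl]))
    b=(H[...,0]>100)&(H[...,0]<130)&(H[...,1]>120)&(H[...,2]>60)&(C[...,0]>.25)&(abs(C[...,1])<.25)&(h>.015)
    print("blue",b.sum(),np.percentile(h[b],[5,50,95]),rect(C[b]),C[b].mean(0))
    g=(h>.017)&(h<.03)&(C[...,0]>.28)&(C[...,0]<.7)&(abs(C[...,1]-.04)<.16)
    print("rims",rect(C[g]))
    T=None
E
```

```text
top z floor/bench [ 0.30385639  0.39695069 -0.00247761] [0.45459082 0.09439246 0.00692361]
orange 3 [0.038 0.039 0.04 ] (array([0.5462, 0.2927]), array([0.0005, 0.0039]), np.float32(-0.083))
handle 128 (array([0.4891, 0.2748]), array([0.0219, 0.0229]), np.float32(0.0252))
blue 319 [0.01871722 0.02161533 0.0244806 ] (array([0.369, 0.003]), array([0.0935, 0.2057]), np.float32(1.6424)) [0.41159957 0.00599299 0.0278144 ]
rims (array([0.5464, 0.018 ]), array([0.2161, 0.2765]), np.float32(0.0719))
scene z floor/bench [ 5.52173438e-01 -4.46078589e-01 -5.24980978e-04] [ 0.53366408 -0.09128298  0.00465191]
orange 277 [0.037 0.04  0.043] (array([0.48 , 0.274]), array([0.0305, 0.1501]), np.float32(0.0987))
handle 134 (array([0.481 , 0.2734]), array([0.0238, 0.0449]), np.float32(0.0679))
blue 191 [0.01793283 0.02179821 0.02507729] (array([0.4136, 0.0057]), array([0.012 , 0.2048]), np.float32(1.6442)) [0.4135502  0.00485053 0.02160452]
rims (array([0.5459, 0.0177]), array([0.2179, 0.2794]), np.float32(0.0731))
```

```bash
python3 - <<'E'
from h import *
T=np.array([.546,.018,.0725])
for n in("top","scene"):
    f=dict(np.load(n+"0.npz"));H=hsv(f);C=cloud(f);print(n)
    rods(f,T)
    o=(H[...,0]<16)&(H[...,1]>150)&(H[...,2]>80)&(C[...,1]>.24)&(C[...,1]<.33)&(C[...,0]>.38)&(C[...,0]<.57)
    h=C[...,2];print("rake bar",rect(C[o&(h>.035)&(h<.046)]),C[o].min(0),C[o].max(0),H[215,162])
E
```

```text
top
rod(tray frame) (array([-0.0763, -0.0201]), array([0.0077, 0.1069]), np.float32(1.9764)) box [-0.099 -0.069] [-0.053  0.029]
rod(tray frame) (array([-0.0313, -0.0154]), array([0.0083, 0.1063]), np.float32(1.7318)) box [-0.043 -0.067] [-0.02   0.037]
rod(tray frame) (array([ 0.01  , -0.0109]), array([0.0081, 0.1055]), np.float32(1.2104)) box [-0.011 -0.06 ] [0.031 0.038]
rod(tray frame) (array([ 0.0429, -0.0149]), array([0.008 , 0.1063]), np.float32(1.1484)) box [ 0.02  -0.064] [0.066 0.034]
rake bar (array([0.4795, 0.2737]), array([0.0288, 0.1489]), np.float32(0.0848)) [0.40489862 0.25426531 0.03020088] [0.55342209 0.29356106 0.09861667] [  5 207  16]
scene
rod(tray frame) (array([ 0.0409, -0.0145]), array([0.0118, 0.1103]), np.float32(1.1459)) box [ 0.016 -0.065] [0.067 0.037]
rod(tray frame) (array([ 0.0079, -0.0102]), array([0.0117, 0.1085]), np.float32(1.2192)) box [-0.013 -0.062] [0.031 0.041]
rod(tray frame) (array([-0.0329, -0.0151]), array([0.0117, 0.1096]), np.float32(1.7349)) box [-0.045 -0.069] [-0.019  0.039]
rod(tray frame) (array([-0.0786, -0.0191]), array([0.0115, 0.1101]), np.float32(1.986)) box [-0.103 -0.07 ] [-0.053  0.032]
rake bar (array([0.4793, 0.2741]), array([0.0308, 0.153 ]), np.float32(0.0921)) [0.40277778 0.25347059 0.03330573] [0.55622454 0.29360757 0.04543634] [ 28  23 132]
```

Call:
{"op": "drive_tool", "data": {
  "steps": [
    {"dx":-0.04,"dy":-0.017,"hand":0},
    {"dx":-0.04,"dy":-0.017},
    {"dx":-0.04,"dy":-0.017},
    {"dx":-0.04,"dy":-0.017},
    {"dx":-0.04,"dy":-0.017},
    {"dx":-0.04,"dy":-0.017},
    {"dx":-0.04,"dy":-0.017},
    {"dx":-0.04,"dy":-0.017}
  ],
  "grip_force": 60
}}

```text
$.steps[0]: bad value
```

Call:
{"op": "drive_tool", "data": {
  "steps": [
    {"dx":-0.04,"dy":-0.018},
    {"dx":-0.04,"dy":-0.018},
    {"wz":-6.1},
    {"wz":-6.1},
    {"wz":-6.0},
    {}
  ]
}}

```text
$.steps[0]: bad value
```

```bash
cat > st.py <<'E'
from h import *
import sys
def st(tx=None,ty=None):
    s=manip.get_state();p=s["eef_pos"];y=s["tool_rot"][2]
    print("t",round(s["time_s"],2),"pos",np.round(p,4),"rpy",np.round(s["tool_rot"],4),"F",np.round(s["wrist_force"],1),"M",np.round(s["torque"],2),"w",round(s["gripper_width"],3),"g",round(s["grasp_force"],1))
    if tx is not None:
        d=np.array([tx,ty])-p[:2];c,n=np.cos(y),np.sin(y);print("tool dx dy",np.round([d@[c,n],d@[n,-c]],4))
    return s
if __name__=="__main__": st(*map(float,sys.argv[1:]))
E
python3 st.py .4794 .2739
python3 - <<'E'
from h import *
s=manip.get_state();f=vision.grab_frame("wrist");cv2.imwrite("pics/w1.png",f["color"])
from scipy.spatial.transform import Rotation as R
M=np.eye(4);M[:3,:3]=R.from_euler("xyz",s["tool_rot"]).as_matrix();M[:3,3]=s["eef_pos"]
f["cam_to_world"]=M@f["mount"];C=cloud(f);H=hsv(f);h=C[...,2]
o=(H[...,0]<16)&(H[...,1]>150)&(h>.034)&(h<.046)&(f["z_map"]>0)
print("bar",o.sum(),rect(C[o]))
k=(h>.095)&(h<.11)&(np.hypot(C[...,0]-.48,C[...,1]-.274)<.05);print("handle",k.sum(),rect(C[k]) if k.any() else 0)
E
```

```text
t 0.1 pos [0.1251 0.5352 0.2308] rpy [-3.1405e+00 -1.0000e-04  2.9118e+00] F [-0.  -1.   0.2] M [ 0.   -0.03  0.02] w 0.996 g 0.0
tool dx dy [-0.4045 -0.1738]
bar 0 (array([0., 0.]), array([0., 0.]), np.float32(0.0))
handle 0 0
```

View pics/w1.png

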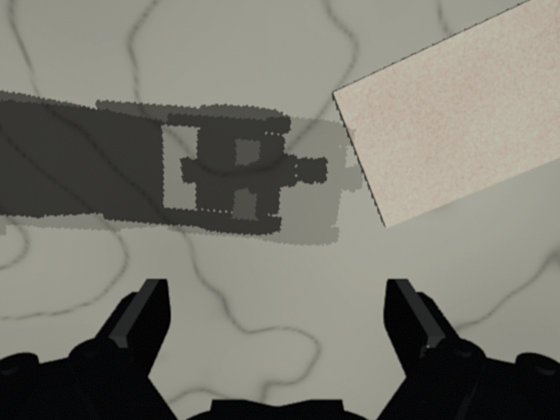

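The wrist view shows only bench, the arm's shadow and a paper sheet at (450,120). The move was refused, so I'll send every key in each row.

Call:
{"op": "drive_tool", "data": {
  "steps": [
    {"hand":0,"dx":-0.04,"dy":-0.017,"dz":0,"wx":0,"wy":0,"wz":0},
    {"hand":0,"dx":-0.04,"dy":-0.017,"dz":0,"wx":0,"wy":0,"wz":0},
    {"hand":0,"dx":-0.04,"dy":-0.017,"dz":0,"wx":0,"wy":0,"wz":0},
    {"hand":0,"dx":-0.04,"dy":-0.017,"dz":0,"wx":0,"wy":0,"wz":0},
    {"hand":0,"dx":-0.04,"dy":-0.017,"dz":0,"wx":0,"wy":0,"wz":0},
    {"hand":0,"dx":-0.04,"dy":-0.017,"dz":0,"wx":0,"wy":0,"wz":0},
    {"hand":0,"dx":-0.04,"dy":-0.017,"dz":0,"wx":0,"wy":0,"wz":0},
    {"hand":0,"dx":-0.04,"dy":-0.017,"dz":0,"wx":0,"wy":0,"wz":0}
  ],
  "grip_force": 60
}}

```text
time_s: 0.95
eef_pos: [0.4071, 0.3289, 0.2312]
tool_rot: [-3.142, -0.0, 2.912]
wrist_force: [-0.1, 1.7, 0.1]
gripper_width: 0.998
grasp_force: 0.0
```

Call:
{"op": "drive_tool", "data": {
  "steps": [
    {"hand":0,"dx":-0.04,"dy":-0.018,"dz":0,"wx":0,"wy":0,"wz":0},
    {"hand":0,"dx":-0.04,"dy":-0.018,"dz":0,"wx":0,"wy":0,"wz":0},
    {"hand":0,"dx":0,"dy":0,"dz":0,"wx":0,"wy":0,"wz":-6.1},
    {"hand":0,"dx":0,"dy":0,"dz":0,"wx":0,"wy":0,"wz":-6.1},
    {"hand":0,"dx":0,"dy":0,"dz":0,"wx":0,"wy":0,"wz":-6},
    {"hand":0,"dx":0,"dy":0,"dz":0,"wx":0,"wy":0,"wz":0},
    {"hand":0,"dx":0,"dy":0,"dz":0,"wx":0,"wy":0,"wz":0}
  ]
}}

```text
time_s: 1.65
eef_pos: [0.4755, 0.2769, 0.2312]
tool_rot: [-3.141, -0.0, -3.057]
wrist_force: [0.1, -0.2, 0.3]
gripper_width: 0.997
grasp_force: 0.0
```

```bash
python3 st.py .4794 .2739; cat > wr.py <<'E'
from h import *
from scipy.spatial.transform import Rotation as R
s=manip.get_state();f=vision.grab_frame("wrist");cv2.imwrite("pics/w2.png",f["color"])
M=np.eye(4);M[:3,:3]=R.from_euler("xyz",s["tool_rot"]).as_matrix();M[:3,3]=s["eef_pos"]
f["cam_to_world"]=M@f["mount"];C=cloud(f);H=hsv(f);h=C[...,2]
n=np.hypot(C[...,0]-.48,C[...,1]-.274)<.1
o=(H[...,0]<16)&(H[...,1]>150)&(h>.034)&(h<.046)&n
print("bar",o.sum(),rect(C[o]))
k=(h>.095)&(h<.11)&n&(H[...,2]<70)&(f["z_map"]>0);print("handle",k.sum(),rect(C[k]) if k.any() else 0)
E
python3 wr.py
```

```text
t 1.65 pos [0.4755 0.2769 0.2312] rpy [-3.1415e+00 -3.0000e-04 -3.0567e+00] F [ 0.1 -0.2  0.3] M [-0.04  0.02 -0.03] w 0.997 g 0.0
tool dx dy [-0.0037 -0.0034]
bar 3019 (array([0.4776, 0.2741]), array([0.0294, 0.1485]), np.float32(0.0879))
handle 1673 (array([0.4773, 0.2741]), array([0.0236, 0.0431]), np.float32(0.0714))
```

Call:
{"op": "drive_tool", "data": {
  "steps": [
    {"hand":0,"dx":-0.003,"dy":-0.003,"dz":0.03,"wx":0,"wy":0,"wz":0},
    {"hand":0,"dx":0,"dy":0,"dz":0.04,"wx":0,"wy":0,"wz":0},
    {"hand":0,"dx":0,"dy":0,"dz":0.04,"wx":0,"wy":0,"wz":0},
    {"hand":0,"dx":0,"dy":0,"dz":0.035,"wx":0,"wy":0,"wz":0},
    {"hand":0,"dx":0,"dy":0,"dz":0.02,"wx":0,"wy":0,"wz":0},
    {"hand":0,"dx":0,"dy":0,"dz":0.012,"wx":0,"wy":0,"wz":0},
    {"hand":0,"dx":0,"dy":0,"dz":0,"wx":0,"wy":0,"wz":0},
    {"hand":0,"dx":0,"dy":0,"dz":0,"wx":0,"wy":0,"wz":0}
  ]
}}

```text
time_s: 2.5
eef_pos: [0.4793, 0.2745, 0.0551]
tool_rot: [3.141, 0.001, -3.054]
wrist_force: [-0.3, -0.7, 0.3]
gripper_width: 1.001
grasp_force: 0.0
```

Call:
{"op": "drive_tool", "data": {
  "steps": [
    {"hand":1,"dx":0,"dy":0,"dz":0,"wx":0,"wy":0,"wz":0},
    {"hand":1,"dx":0,"dy":0,"dz":0,"wx":0,"wy":0,"wz":0},
    {"hand":1,"dx":0,"dy":0,"dz":0,"wx":0,"wy":0,"wz":0},
    {"hand":1,"dx":0,"dy":0,"dz":0,"wx":0,"wy":0,"wz":0},
    {"hand":1,"dx":0,"dy":0,"dz":0,"wx":0,"wy":0,"wz":0},
    {"hand":1,"dx":0,"dy":0,"dz":0,"wx":0,"wy":0,"wz":0},
    {"hand":1,"dx":0,"dy":0,"dz":0,"wx":0,"wy":0,"wz":0},
    {"hand":1,"dx":0,"dy":0,"dz":0,"wx":0,"wy":0,"wz":0}
  ],
  "grip_force": 80
}}

```text
time_s: 3.3
eef_pos: [0.4791, 0.2743, 0.0548]
tool_rot: [3.141, 0.001, -3.054]
wrist_force: [-0.4, -0.5, 4.3]
gripper_width: 0.269
grasp_force: 78.6
```

```bash
python3 st.py .4785 .274
```

```text
t 3.3 pos [0.4791 0.2743 0.0548] rpy [ 3.1414e+00  7.0000e-04 -3.0538e+00] F [-0.4 -0.5  4.3] M [-0.04  0.15 -0.  ] w 0.269 g 78.6
tool dx dy [ 0.0006 -0.0003]
```

Call:
{"op": "drive_tool", "data": {
  "steps": [
    {"hand":1,"dx":0,"dy":0,"dz":-0.03,"wx":0,"wy":0,"wz":0},
    {"hand":1,"dx":0,"dy":0,"dz":-0.03,"wx":0,"wy":0,"wz":0},
    {"hand":1,"dx":0,"dy":0,"dz":-0.02,"wx":0,"wy":0,"wz":0},
    {"hand":1,"dx":0,"dy":0,"dz":0,"wx":0,"wy":0,"wz":8},
    {"hand":1,"dx":0,"dy":0,"dz":0,"wx":0,"wy":0,"wz":8},
    {"hand":1,"dx":0,"dy":0,"dz":0,"wx":0,"wy":0,"wz":8},
    {"hand":1,"dx":0,"dy":0,"dz":0,"wx":0,"wy":0,"wz":8},
    {"hand":1,"dx":0,"dy":0,"dz":0,"wx":0,"wy":0,"wz":8}
  ]
}}

```text
time_s: 4.1
eef_pos: [0.4785, 0.2741, 0.1339]
tool_rot: [-3.141, -0.0, 2.526]
wrist_force: [0.2, -0.6, -0.6]
gripper_width: 0.269
grasp_force: 78.6
```

Call:
{"op": "drive_tool", "data": {
  "steps": [
    {"hand":1,"dx":0,"dy":0,"dz":0,"wx":0,"wy":0,"wz":8},
    {"hand":1,"dx":0,"dy":0,"dz":0,"wx":0,"wy":0,"wz":8},
    {"hand":1,"dx":0,"dy":0,"dz":0,"wx":0,"wy":0,"wz":8},
    {"hand":1,"dx":0,"dy":0,"dz":0,"wx":0,"wy":0,"wz":8},
    {"hand":1,"dx":0,"dy":0,"dz":0,"wx":0,"wy":0,"wz":8},
    {"hand":1,"dx":0,"dy":0,"dz":0,"wx":0,"wy":0,"wz":8},
    {"hand":1,"dx":0,"dy":0,"dz":0,"wx":0,"wy":0,"wz":3},
    {"hand":1,"dx":0,"dy":0,"dz":0,"wx":0,"wy":0,"wz":0}
  ]
}}

```text
time_s: 4.9
eef_pos: [0.4786, 0.2741, 0.134]
tool_rot: [-3.141, 0.0, 1.641]
wrist_force: [0.1, -0.4, -1.8]
gripper_width: 0.272
grasp_force: 78.6
```

```bash
python3 - <<'E'
from st import *
T=np.array([.546,.018]);c,n=np.cos(.0725),np.sin(.0725);R=np.array([[c,-n],[n,c]])
g=T+R@[.102,-.015];print(g);st(*g)
E
```

```text
[0.6488186  0.01042793]
t 4.9 pos [0.4786 0.2741 0.134 ] rpy [-3.1409e+00  3.0000e-04  1.6405e+00] F [ 0.1 -0.4 -1.8] M [ 0.   -0.01  0.05] w 0.272 g 78.6
tool dx dy [-0.2749  0.1515]
```

Call:
{"op": "drive_tool", "data": {
  "steps": [
    {"hand":1,"dx":-0.04,"dy":0,"dz":0,"wx":0,"wy":0,"wz":0},
    {"hand":1,"dx":-0.04,"dy":0,"dz":0,"wx":0,"wy":0,"wz":0},
    {"hand":1,"dx":-0.04,"dy":0,"dz":0,"wx":0,"wy":0,"wz":0},
    {"hand":1,"dx":-0.04,"dy":0,"dz":0,"wx":0,"wy":0,"wz":0},
    {"hand":1,"dx":-0.03,"dy":0.03,"dz":0,"wx":0,"wy":0,"wz":0},
    {"hand":1,"dx":-0.03,"dy":0.03,"dz":0,"wx":0,"wy":0,"wz":0},
    {"hand":1,"dx":-0.03,"dy":0.03,"dz":0,"wx":0,"wy":0,"wz":0},
    {"hand":1,"dx":-0.025,"dy":0.03,"dz":0,"wx":0,"wy":0,"wz":0}
  ]
}}

```text
time_s: 5.7
eef_pos: [0.6188, 0.0066, 0.1341]
tool_rot: [-3.141, 0.0, 1.643]
wrist_force: [0.6, 1.1, -1.8]
gripper_width: 0.268
grasp_force: 79.0
```

Call:
{"op": "drive_tool", "data": {
  "steps": [
    {"hand":1,"dx":0,"dy":0.03,"dz":0,"wx":0,"wy":0,"wz":0},
    {"hand":1,"dx":0,"dy":0,"dz":0,"wx":0,"wy":0,"wz":0},
    {"hand":1,"dx":0,"dy":0,"dz":0,"wx":0,"wy":0,"wz":0}
  ]
}}

```text
time_s: 6.0
eef_pos: [0.6474, 0.0105, 0.1335]
tool_rot: [-3.14, -0.0, 1.643]
wrist_force: [-0.4, -0.2, -2.0]
gripper_width: 0.269
grasp_force: 79.3
```

```bash
cat > look.py <<'E'
from st import *
import sys
T=np.array([.546,.018,.0725]);c,n=np.cos(.0725),np.sin(.0725);R=np.array([[c,-n],[n,c]])
s=st();print("TCP in tray frame",((s["eef_pos"][:2]-T[:2])@R).round(4),"yaw err",round(s["tool_rot"][2]-.0725-np.pi/2,4))
for v in("top","scene"):
    f=vision.grab_frame(v);cv2.imwrite(f"pics/{v}{sys.argv[1]}.png",f["color"]);np.savez(f"{v}{sys.argv[1]}.npz",**f)
    C=cloud(f);H=hsv(f);print(v)
    p=s["eef_pos"];o=(H[...,0]<16)&(H[...,1]>150)&(H[...,2]>80)&(np.hypot(C[...,0]-p[0],C[...,1]-p[1])<.1)
    b=p[2]-.0548+.04;o&=abs(C[...,2]-b)<.006
    if o.sum()>20: r=rect(C[o]);print("bar tray frame",((r[0]-T[:2])@R).round(4),r[1:],np.median(C[o][:,2]),b)
    rods(f,T)
E
python3 look.py 2
```

```text
t 6.0 pos [0.6474 0.0105 0.1335] rpy [-3.1403e+00 -2.0000e-04  1.6426e+00] F [-0.4 -0.2 -2. ] M [0.01 0.03 0.03] w 0.269 g 79.3
TCP in tray frame [ 0.1006 -0.0149] yaw err -0.0007
top
scene
bar tray frame [ 0.1024 -0.0132] (array([0.0281, 0.1494]), np.float32(1.6311)) 0.11899169611159066 0.11871643064252471
```

View pics/scene2.png

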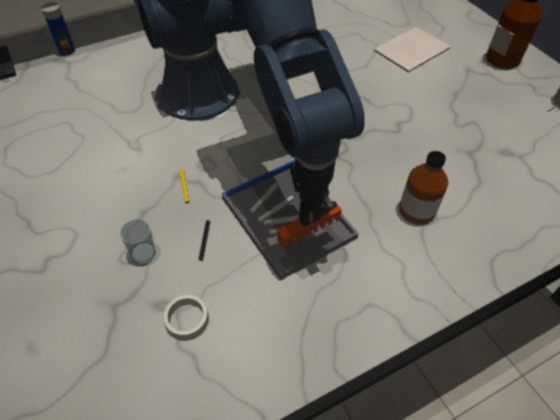

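The rake hovers over the far end of the tray at (310,225), aligned and clear of the rods. Descending, then combing toward the blue rim.

Call:
{"op": "drive_tool", "data": {
  "steps": [
    {"hand":1,"dx":0,"dy":0,"dz":0.025,"wx":0,"wy":0,"wz":0},
    {"hand":1,"dx":0,"dy":0,"dz":0.025,"wx":0,"wy":0,"wz":0},
    {"hand":1,"dx":0,"dy":0,"dz":0.015,"wx":0,"wy":0,"wz":0},
    {"hand":1,"dx":0,"dy":0,"dz":0.005,"wx":0,"wy":0,"wz":0},
    {"hand":1,"dx":0,"dy":0,"dz":0,"wx":0,"wy":0,"wz":0},
    {"hand":1,"dx":0,"dy":0,"dz":0,"wx":0,"wy":0,"wz":0}
  ]
}}

```text
time_s: 6.7
eef_pos: [0.6483, 0.0105, 0.0654]
tool_rot: [3.14, 0.0, 1.641]
wrist_force: [-0.6, 0.3, -2.2]
gripper_width: 0.271
grasp_force: 79.4
```

Call:
{"op": "drive_tool", "data": {
  "steps": [
    {"hand":1,"dx":0,"dy":0,"dz":0.002,"wx":0,"wy":0,"wz":0},
    {"hand":1,"dx":0,"dy":-0.008,"dz":0,"wx":0,"wy":0,"wz":0},
    {"hand":1,"dx":0,"dy":-0.01,"dz":0,"wx":0,"wy":0,"wz":0},
    {"hand":1,"dx":0,"dy":-0.01,"dz":0,"wx":0,"wy":0,"wz":0},
    {"hand":1,"dx":0,"dy":-0.01,"dz":0,"wx":0,"wy":0,"wz":0},
    {"hand":1,"dx":0,"dy":-0.01,"dz":0,"wx":0,"wy":0,"wz":0},
    {"hand":1,"dx":0,"dy":-0.01,"dz":0,"wx":0,"wy":0,"wz":0},
    {"hand":1,"dx":0,"dy":-0.01,"dz":0,"wx":0,"wy":0,"wz":0}
  ]
}}

```text
time_s: 7.5
eef_pos: [0.5791, 0.0056, 0.0624]
tool_rot: [3.141, 0.0, 1.641]
wrist_force: [0.5, -0.4, -1.9]
gripper_width: 0.268
grasp_force: 79.5
```

Call:
{"op": "drive_tool", "data": {
  "steps": [
    {"hand":1,"dx":0,"dy":-0.01,"dz":0,"wx":0,"wy":0,"wz":0},
    {"hand":1,"dx":0,"dy":-0.01,"dz":0,"wx":0,"wy":0,"wz":0},
    {"hand":1,"dx":0,"dy":-0.01,"dz":0,"wx":0,"wy":0,"wz":0},
    {"hand":1,"dx":0,"dy":-0.01,"dz":0,"wx":0,"wy":0,"wz":0},
    {"hand":1,"dx":0,"dy":-0.01,"dz":0,"wx":0,"wy":0,"wz":0},
    {"hand":1,"dx":0,"dy":0,"dz":0,"wx":0,"wy":0,"wz":0}
  ]
}}

```text
time_s: 8.1
eef_pos: [0.5287, 0.0021, 0.0622]
tool_rot: [-3.14, -0.0, 1.641]
wrist_force: [0.6, -0.7, -1.8]
gripper_width: 0.273
grasp_force: 79.3
```

```bash
python3 look.py 3; python3 - <<'E'
import cv2,numpy as np
a=cv2.imread("pics/scene3.png")[140:300,190:390];b=cv2.imread("pics/top3.png")[100:270,200:360]
a=cv2.resize(a,(400,320),interpolation=2);b=cv2.resize(b,(400,320),interpolation=2)
cv2.imwrite("pics/c3.png",np.clip(np.hstack([a,b])*1.8,0,255).astype(np.uint8))
E
```

```text
t 8.1 pos [0.5287 0.0021 0.0622] rpy [-3.1403e+00 -2.0000e-04  1.6411e+00] F [ 0.6 -0.7 -1.8] M [ 0.  0. -0.] w 0.273 g 79.3
TCP in tray frame [-0.0184 -0.0146] yaw err -0.0022
top
scene
bar tray frame [-0.0151 -0.0127] (array([0.0316, 0.1495]), np.float32(1.6425)) 0.04767778561344277 0.047401127415700475
```

View pics/c3.png

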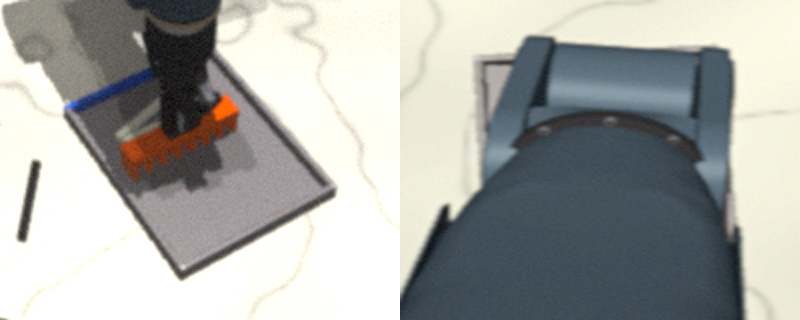

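The rake (crop ~(180,140)) is at mid-tray with nothing left behind it; the rods are gathering ahead. Continuing slower.

Call:
{"op": "drive_tool", "data": {
  "steps": [
    {"hand":1,"dx":0,"dy":-0.006,"dz":0,"wx":0,"wy":0,"wz":0},
    {"hand":1,"dx":0,"dy":-0.006,"dz":0,"wx":0,"wy":0,"wz":0},
    {"hand":1,"dx":0,"dy":-0.006,"dz":0,"wx":0,"wy":0,"wz":0},
    {"hand":1,"dx":0,"dy":-0.006,"dz":0,"wx":0,"wy":0,"wz":0},
    {"hand":1,"dx":0,"dy":-0.006,"dz":0,"wx":0,"wy":0,"wz":0},
    {"hand":1,"dx":0,"dy":-0.006,"dz":0,"wx":0,"wy":0,"wz":0},
    {"hand":1,"dx":0,"dy":-0.006,"dz":0,"wx":0,"wy":0,"wz":0},
    {"hand":1,"dx":0,"dy":0,"dz":0,"wx":0,"wy":0,"wz":0}
  ]
}}

```text
time_s: 9.0
eef_pos: [0.4873, -0.0008, 0.0622]
tool_rot: [-3.141, -0.0, 1.641]
wrist_force: [-0.2, -0.0, -1.3]
gripper_width: 0.271
grasp_force: 79.4
```

```bash
python3 look.py 4; python3 - <<'E'
import cv2,numpy as np
a=cv2.imread("pics/scene4.png")[140:260,200:350]
w=__import__("workcell").vision.grab_frame("wrist")["color"]
a=cv2.resize(a,(400,320),interpolation=2);b=cv2.resize(w,(400,320))
cv2.imwrite("pics/c4.png",np.clip(np.hstack([a,b])*1.8,0,255).astype(np.uint8))
E
```

```text
t 9.0 pos [ 0.4873 -0.0008  0.0622] rpy [-3.1408e+00 -1.0000e-04  1.6411e+00] F [-0.2 -0.  -1.3] M [-0.    0.02  0.01] w 0.271 g 79.4
TCP in tray frame [-0.0599 -0.0145] yaw err -0.0022
top
scene
bar tray frame [-0.0576 -0.0125] (array([0.0296, 0.1487]), np.float32(1.6299)) 0.04791305954880798 0.04744877916627107
```

View pics/c4.png

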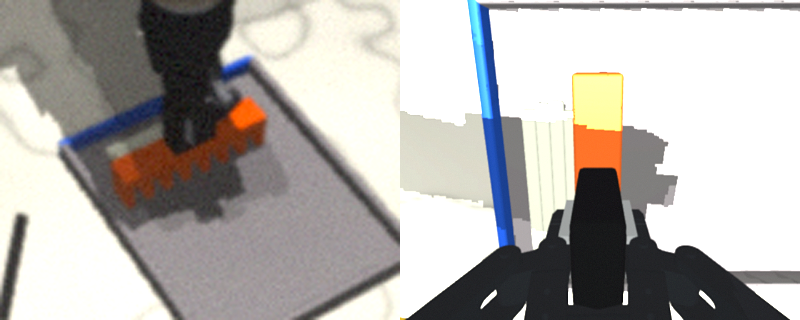

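The wrist view (right, ~(550,175)) shows four rods already side by side between the rake and the blue rim, a small gap left. Pressing them home.

Call:
{"op": "drive_tool", "data": {
  "steps": [
    {"hand":1,"dx":0,"dy":-0.003,"dz":0,"wx":0,"wy":0,"wz":0},
    {"hand":1,"dx":0,"dy":-0.003,"dz":0,"wx":0,"wy":0,"wz":0},
    {"hand":1,"dx":0,"dy":-0.003,"dz":0,"wx":0,"wy":0,"wz":0},
    {"hand":1,"dx":0,"dy":-0.003,"dz":0,"wx":0,"wy":0,"wz":0},
    {"hand":1,"dx":0,"dy":-0.002,"dz":0,"wx":0,"wy":0,"wz":0},
    {"hand":1,"dx":0,"dy":-0.001,"dz":0,"wx":0,"wy":0,"wz":0},
    {"hand":1,"dx":0,"dy":-0.001,"dz":0,"wx":0,"wy":0,"wz":0},
    {"hand":1,"dx":0,"dy":0,"dz":0,"wx":0,"wy":0,"wz":0}
  ]
}}

```text
time_s: 9.95
eef_pos: [0.4721, -0.0019, 0.0623]
tool_rot: [-3.141, -0.0, 1.641]
wrist_force: [0.2, -0.3, -1.0]
gripper_width: 0.271
grasp_force: 79.4
```

Call:
{"op": "drive_tool", "data": {
  "steps": [
    {"hand":1,"dx":0,"dy":-0.001,"dz":0,"wx":0,"wy":0,"wz":0},
    {"hand":1,"dx":0,"dy":0,"dz":0,"wx":0,"wy":0,"wz":0}
  ]
}}

```text
time_s: 10.15
eef_pos: [0.4712, -0.002, 0.0623]
tool_rot: [-3.142, 0.0, 1.641]
wrist_force: [-0.5, -0.9, -1.2]
gripper_width: 0.274
grasp_force: 79.4
```

```bash
python3 look.py 5
```

```text
t 10.15 pos [ 0.4712 -0.002   0.0623] rpy [-3.1415  0.      1.6412] F [-0.5 -0.9 -1.2] M [ 0.01 -0.03 -0.02] w 0.274 g 79.4
TCP in tray frame [-0.0761 -0.0146] yaw err -0.0021
top
scene
bar tray frame [-0.0736 -0.0127] (array([0.0306, 0.1487]), np.float32(1.6358)) 0.047937987582716 0.04746053159076182
```

Not yet in firm contact; push on in 1 mm rows.

Call:
{"op": "drive_tool", "data": {
  "steps": [
    {"hand":1,"dx":0,"dy":-0.001,"dz":0,"wx":0,"wy":0,"wz":0},
    {"hand":1,"dx":0,"dy":-0.001,"dz":0,"wx":0,"wy":0,"wz":0},
    {"hand":1,"dx":0,"dy":0,"dz":0,"wx":0,"wy":0,"wz":0}
  ]
}}

```text
time_s: 10.55
eef_pos: [0.4691, -0.0022, 0.0623]
tool_rot: [-3.141, -0.0, 1.641]
wrist_force: [-0.6, -0.5, -2.0]
gripper_width: 0.272
grasp_force: 79.4
```

Call:
{"op": "drive_tool", "data": {
  "steps": [
    {"hand":1,"dx":0,"dy":-0.001,"dz":0,"wx":0,"wy":0,"wz":0},
    {"hand":1,"dx":0,"dy":0,"dz":0,"wx":0,"wy":0,"wz":0}
  ]
}}

```text
time_s: 10.75
eef_pos: [0.4686, -0.0022, 0.0624]
tool_rot: [3.14, 0.0, 1.641]
wrist_force: [3.1, 0.8, -2.9]
gripper_width: 0.266
grasp_force: 79.3
```

Call:
{"op": "drive_tool", "data": {
  "steps": [
    {"hand":1,"dx":0,"dy":-0.001,"dz":0,"wx":0,"wy":0,"wz":0},
    {"hand":1,"dx":0,"dy":0,"dz":0,"wx":0,"wy":0,"wz":0}
  ]
}}

```text
time_s: 10.95
eef_pos: [0.4684, -0.0023, 0.0627]
tool_rot: [3.139, 0.0, 1.641]
wrist_force: [5.4, 1.5, -2.9]
gripper_width: 0.27
grasp_force: 79.4
```

```bash
python3 look.py 6; python3 - <<'E'
import cv2,numpy as np
w=__import__("workcell").vision.grab_frame("wrist")["color"]
cv2.imwrite("pics/c6.png",np.clip(w*1.2,0,255).astype(np.uint8))
E
```

```text
t 10.95 pos [ 0.4684 -0.0023  0.0627] rpy [3.1385e+00 3.0000e-04 1.6410e+00] F [ 5.4  1.5 -2.9] M [ 0.39 -1.28  0.06] w 0.27 g 79.4
TCP in tray frame [-0.0788 -0.0146] yaw err -0.0023
top
scene
bar tray frame [-0.0772 -0.012 ] (array([0.0303, 0.149 ]), np.float32(1.6422)) 0.0478296989228717 0.047889068118791504
```

View pics/c6.png

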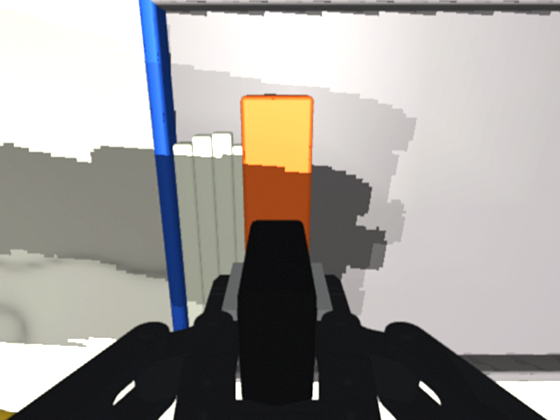

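Rods (cols 175–245) are packed parallel against the blue rim with no gaps. Backing off, lifting and carrying the rake to its bench spot.

Call:
{"op": "drive_tool", "data": {
  "steps": [
    {"hand":1,"dx":0,"dy":0.002,"dz":0,"wx":0,"wy":0,"wz":0},
    {"hand":1,"dx":0,"dy":0.003,"dz":0,"wx":0,"wy":0,"wz":0},
    {"hand":1,"dx":0,"dy":0.006,"dz":0,"wx":0,"wy":0,"wz":0},
    {"hand":1,"dx":0,"dy":0.01,"dz":0,"wx":0,"wy":0,"wz":0},
    {"hand":1,"dx":0,"dy":0,"dz":-0.02,"wx":0,"wy":0,"wz":0},
    {"hand":1,"dx":0,"dy":0,"dz":-0.03,"wx":0,"wy":0,"wz":0},
    {"hand":1,"dx":0,"dy":0,"dz":-0.02,"wx":0,"wy":0,"wz":0},
    {"hand":1,"dx":0.01,"dy":0,"dz":0,"wx":0,"wy":0,"wz":0}
  ]
}}

```text
time_s: 11.9
eef_pos: [0.4895, 0.0088, 0.1346]
tool_rot: [3.137, 0.001, 1.64]
wrist_force: [0.8, 0.2, -2.3]
gripper_width: 0.274
grasp_force: 79.6
```

Call:
{"op": "drive_tool", "data": {
  "steps": [
    {"hand":1,"dx":0.035,"dy":0,"dz":0,"wx":0,"wy":0,"wz":0},
    {"hand":1,"dx":0.04,"dy":0,"dz":0,"wx":0,"wy":0,"wz":0},
    {"hand":1,"dx":0.04,"dy":0,"dz":0,"wx":0,"wy":0,"wz":0},
    {"hand":1,"dx":0.04,"dy":0,"dz":0,"wx":0,"wy":0,"wz":0},
    {"hand":1,"dx":0.04,"dy":0,"dz":0,"wx":0,"wy":0,"wz":0},
    {"hand":1,"dx":0.04,"dy":0,"dz":0,"wx":0,"wy":0,"wz":0},
    {"hand":1,"dx":0.035,"dy":0,"dz":0,"wx":0,"wy":0,"wz":0},
    {"hand":1,"dx":0,"dy":0,"dz":0,"wx":0,"wy":0,"wz":0}
  ]
}}

```text
time_s: 12.7
eef_pos: [0.4676, 0.2823, 0.1311]
tool_rot: [-3.141, -0.0, 1.645]
wrist_force: [0.9, 0.4, -1.8]
gripper_width: 0.271
grasp_force: 79.5
```

```bash
python3 look.py 7; python3 - <<'E'
import cv2,numpy as np
a=cv2.imread("pics/scene7.png")[130:290,190:400]; b=cv2.imread("pics/top7.png")[100:270,150:360]
a=cv2.resize(a,(400,320),interpolation=2);b=cv2.resize(b,(400,320),interpolation=2)
cv2.imwrite("pics/c7.png",np.clip(np.hstack([a,b])*1.6,0,255).astype(np.uint8))
E
```

```text
t 12.7 pos [0.4676 0.2823 0.1311] rpy [-3.1409e+00 -4.0000e-04  1.6447e+00] F [ 0.9  0.4 -1.8] M [-0.   -0.04  0.02] w 0.271 g 79.5
TCP in tray frame [-0.0591  0.2693] yaw err 0.0014
top
bar tray frame [-0.0572  0.201 ] (array([0.0054, 0.0238]), np.float32(0.1038)) 0.11646725936298391 0.11631205073315379
rod(tray frame) (array([-0.108 ,  0.0087]), array([0.0399, 0.167 ]), np.float32(1.5686)) box [-0.128 -0.075] [-0.088  0.092]
scene
bar tray frame [-0.0555  0.2697] (array([0.0264, 0.152 ]), np.float32(1.6017)) 0.11591586232303408 0.11631205073315379
rod(tray frame) (array([-0.109, -0.015]), array([0.0379, 0.117 ]), np.float32(1.5699)) box [-0.128 -0.074] [-0.09   0.043]
```

View pics/c7.png

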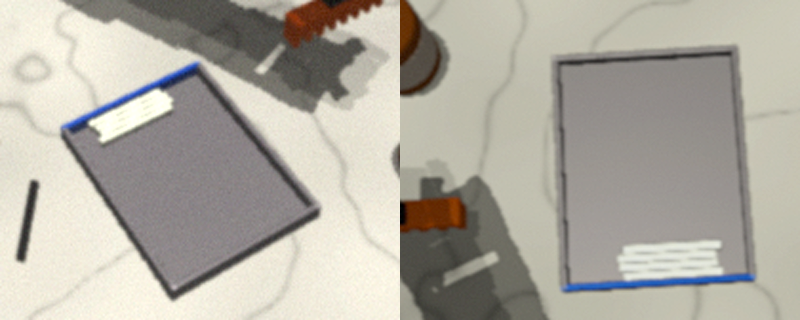

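The four rods lie parallel and packed against the blue rim (left crop (130,115), right crop (670,260)). Setting the rake down on the bench.

Call:
{"op": "drive_tool", "data": {
  "steps": [
    {"hand":1,"dx":0,"dy":0,"dz":0.025,"wx":0,"wy":0,"wz":0},
    {"hand":1,"dx":0,"dy":0,"dz":0.025,"wx":0,"wy":0,"wz":0},
    {"hand":1,"dx":0,"dy":0,"dz":0.015,"wx":0,"wy":0,"wz":0},
    {"hand":1,"dx":0,"dy":0,"dz":0.007,"wx":0,"wy":0,"wz":0},
    {"hand":1,"dx":0,"dy":0,"dz":0,"wx":0,"wy":0,"wz":0},
    {"hand":1,"dx":0,"dy":0,"dz":0,"wx":0,"wy":0,"wz":0}
  ]
}}

```text
time_s: 13.4
eef_pos: [0.4689, 0.2783, 0.0608]
tool_rot: [3.141, -0.0, 1.641]
wrist_force: [0.2, 0.4, -1.7]
gripper_width: 0.27
grasp_force: 79.6
```

Call:
{"op": "drive_tool", "data": {
  "steps": [
    {"hand":1,"dx":0,"dy":0,"dz":0.003,"wx":0,"wy":0,"wz":0},
    {"hand":1,"dx":0,"dy":0,"dz":0.002,"wx":0,"wy":0,"wz":0},
    {"hand":1,"dx":0,"dy":0,"dz":0.001,"wx":0,"wy":0,"wz":0},
    {"hand":1,"dx":0,"dy":0,"dz":0,"wx":0,"wy":0,"wz":0}
  ]
}}

```text
time_s: 13.8
eef_pos: [0.4686, 0.2786, 0.0548]
tool_rot: [3.141, -0.0, 1.641]
wrist_force: [-0.4, -1.9, 4.3]
gripper_width: 0.27
grasp_force: 80.0
```

In light contact with the bench (4 N); releasing and retreating.

Call:
{"op": "drive_tool", "data": {
  "steps": [
    {"hand":0,"dx":0,"dy":0,"dz":0,"wx":0,"wy":0,"wz":0},
    {"hand":0,"dx":0,"dy":0,"dz":0,"wx":0,"wy":0,"wz":0},
    {"hand":0,"dx":0,"dy":0,"dz":0,"wx":0,"wy":0,"wz":0},
    {"hand":0,"dx":0,"dy":0,"dz":0,"wx":0,"wy":0,"wz":0},
    {"hand":0,"dx":0,"dy":0,"dz":0,"wx":0,"wy":0,"wz":0},
    {"hand":0,"dx":0,"dy":0,"dz":0,"wx":0,"wy":0,"wz":0},
    {"hand":0,"dx":0,"dy":0,"dz":0,"wx":0,"wy":0,"wz":0},
    {"hand":0,"dx":0,"dy":0,"dz":0,"wx":0,"wy":0,"wz":0}
  ]
}}

```text
time_s: 14.6
eef_pos: [0.4685, 0.2785, 0.0543]
tool_rot: [-3.142, 0.0, 1.641]
wrist_force: [-0.2, -0.8, -0.6]
gripper_width: 1.0
grasp_force: 0.0
```

Call:
{"op": "drive_tool", "data": {
  "steps": [
    {"hand":0,"dx":0,"dy":0,"dz":-0.02,"wx":0,"wy":0,"wz":0},
    {"hand":0,"dx":0,"dy":0,"dz":-0.04,"wx":0,"wy":0,"wz":0},
    {"hand":0,"dx":0,"dy":0,"dz":-0.04,"wx":0,"wy":0,"wz":0},
    {"hand":0,"dx":0,"dy":0,"dz":-0.04,"wx":0,"wy":0,"wz":0},
    {"hand":0,"dx":0,"dy":0,"dz":-0.03,"wx":0,"wy":0,"wz":0},
    {"hand":0,"dx":0,"dy":0,"dz":0,"wx":0,"wy":0,"wz":0},
    {"hand":0,"dx":0,"dy":0,"dz":0,"wx":0,"wy":0,"wz":0}
  ]
}}

```text
time_s: 15.3
eef_pos: [0.4684, 0.2785, 0.2244]
tool_rot: [3.141, -0.0, 1.641]
wrist_force: [0.3, -0.3, -0.8]
gripper_width: 0.998
grasp_force: 0.0
```

```bash
python3 look.py 8
```

```text
t 15.3 pos [0.4684 0.2785 0.2244] rpy [ 3.1410e+00 -3.0000e-04  1.6412e+00] F [ 0.3 -0.3 -0.8] M [-0.03  0.   -0.  ] w 0.998 g 0.0
TCP in tray frame [-0.0585  0.2655] yaw err -0.0021
top
rod(tray frame) (array([-0.1081, -0.0141]), array([0.0398, 0.1177]), np.float32(1.5683)) box [-0.128 -0.073] [-0.088  0.045]
scene
rod(tray frame) (array([-0.109, -0.015]), array([0.0377, 0.117 ]), np.float32(1.57)) box [-0.128 -0.074] [-0.09   0.043]
```

View pics/scene8.png

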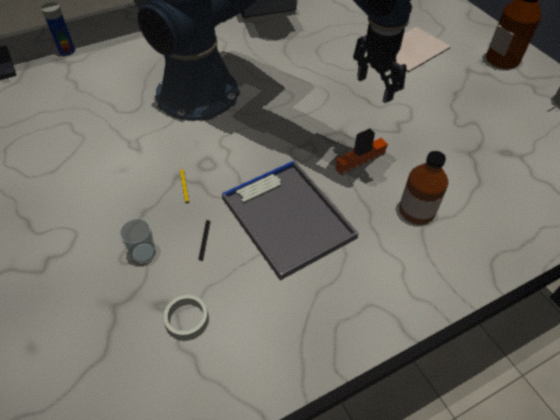

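The rake stands on the bench at (362,155), the rods are packed at the blue rim around (258,188), and the gripper is clear. Handing in.

```bash
python3 -c "
from workcell import manip;print(manip.finish_job())"
```

```text
the job is handed in; nothing more can be done
None
```

The four rods lie flat, side by side and parallel, packed against the tray's blue rim. The rake stands on its tines on the bench to the left of the tray, released, and the job was handed in after about 15 s of robot time.

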